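# Stack the patch tins and nest the cups on the storeroom shelf

### The arm

A 6-joint arm with a two-finger parallel gripper is mounted at the origin on the work surface. World frame = base frame: x ahead of the robot, y to its left, z up, the work surface at z = 0. Lengths are in m, angles in degrees, forces in N, time in s.
With the tool pointing down it reaches from about 0.3 to 0.85 m from the base axis. Payload 4.2 kg.
Tool frame: the origin (TCP) lies at the very end of the fingers, on their centre line; the grasp point (between the pads) lies 19 mm behind it; z points along the fingers, y is the line along which they close (so a half turn about z gives the same grasp; the last joint's range is limited). The gripper opens to 91 mm and grips with 3 to 60 N. Pads are 32 mm wide; open, the fingers measure 118 mm over their backs; the gripper's body (76 mm by 178 mm) begins 60 mm behind the grasp point.
Start: joints at [70.76, 18.312, 89.639, -0, 72.044, -1.146], TCP at [0.179, 0.547, 0.214] pointing down, gripper open.
Joint ranges: [-177.97, 177.97], [-48.28, 115.42], [12.27, 149.76], [-77.06, 257.06], [2.81, 150.46], [-146.56, 146.56]. Speed limits (degrees/s): [147.25, 147.25, 180, 180, 180, 180].

### API

Orientations are given as a 3x3 rotation matrix whose columns are the frame's x, y, z axes.
In Python, from bench import manip gives the robot as it stands.
- The arm moves only by the tool arm_command, never from a script. Its argument "plan" is a list of rows, each a list of 7 numbers: the turn, a rotation vector about the tool's x, y, z in degrees, then the shift along the tool's x, y, z in m, then the closure, from 0 (fully open) to 1 (shut). In form: [[ax, ay, az, x, y, z, gripper], ...]. A call has 1 to 12 rows; each row shifts and turns the commanded pose from where the row before left it, along the tool's axes as they then stand; what a row does not reach is not made up. A row lasts 1/12 s, in which the tool goes at most 41.7 mm and 7.16 degrees, less where a joint would pass 70% of its speed; a pose out of reach is approached as far as the arm can. A call is refused whole if a number of a shift passes 0.0417 or a number of a turn 7.16, either way. A call with a gripper value outside its range is refused whole. The fingers move at their own pace and stop on an object; the grip force is fixed at half the most. Time passes only in rows, so rows that do not move let the fingers close. It gives the time, the measured TCP pose, the force, the opening and the grip force at its end, in the units of the state.
- manip.get_state(): the state, without advancing time (a new reading comes with each control period).
- manip.camera(name): name is "scene" or "top" or "wrist"; returns a dict with "color" (384x512x3 uint8, red, green, blue), "range_z" (384x512 float32, m along the optical axis (not along the pixel's ray), 0 where there is no reading), "fx", "fy", "cx", "cy" (pixels), "rvec" (rotation vector, rad) and "tvec" (3), from world to camera coordinates, as OpenCV has them. Camera axes: x right, y down, z forward; pixel columns grow to the right and rows downward; lengths in m; the calibration is good to about 2 mm. A picture is of the moment at which its call begins.
- manip.finish_job(): hands the job in; it is judged then, once.
The state is a dict: "time_s": time; "q": joint angles; "joint_vel": joint speeds; "tau": joint torques, N m; "tool_pos": TCP position; "tcp_rot": TCP orientation; "ft_force": force on the tool from outside, world axes, zero at the start; "wrist_torque": the same for the moment, N m; "width": finger opening in m; "grip_force": force on a finger pad.
Only numpy, scipy, OpenCV 4.12 (cv2) and the standard library are available. Lean on these libraries where they do the work, as an engineer would, in place of code of your own. Each camera call takes 0.05 s, during which the arm holds its last target. There are 200 camera calls.

### The job

Tidy the loose kit into two piles, one piece after another in this order: lay the large yellow patch tin flat in the middle of the square plywood board, and the small yellow tin flat on top of it, centred and lengthwise the same way; then stand the wide steel cup in the middle of the round cork mat, the narrow steel cup inside it, and last the chrome valve adaptor upright inside the narrow cup, the same end down as it stands now. Let go of each piece before you take the next, and leave the glass jar and the grey grease can standing where they are.

Things in the scene. Friction and masses are not known exactly. Their poses are not given: they have to be found in the camera images.
- large_tin: Large patch tin: closed, loose, oblong yellow plastic box, 116 (its x) by 64 (its y) by 34 high, lying flat on the shelf at any yaw; 0.14 to 0.28 kg. Grip it across the 64. (Lengths in mm.) Origin at the centre of its underside; z points up.
- small_tin: Small patch tin: the same shape and colour but 84 (its x) by 50 (its y) by 28 high, loose, lying flat at any yaw; 0.08 to 0.16 kg. (Lengths in mm.) Origin at the centre of its underside; z points up.
- wide_cup: Wide low stainless steel cup, loose, upright, open at the top, straight round sides: 68 outside diameter, 34 high, wall 3, floor 4 thick (inside 62 across, 30 deep). (Lengths in mm.) Origin at the centre of its underside; z points up.
- narrow_cup: Narrow taller stainless steel cup, loose, upright, open at the top, straight round sides: 46 outside diameter, 52 high, wall 3, floor 4 thick (inside 40 across, 48 deep); standing in the wide cup, its top 22 is above that cup's rim. (Lengths in mm.) Origin at the centre of its underside; z points up.
- adaptor: Chrome valve adaptor, loose, standing upright on its threaded end, 80 tall: threaded foot 24 across up to height 34, hexagonal collar 28 across from 34 to 44, plain round neck 20 across from 44 to 80 (grip this); 0.10 to 0.21 kg. It fits into the narrow cup with 32 of the neck above the rim. (Lengths in mm.) Origin at the centre of its underside; z points up.
- square_board: Square plywood board, fixed on the shelf, 140 by 140 by 12 mm thick, slightly turned; target of the tins. Origin at the centre of its underside, z up: its upper face is 12 mm above the origin.
- round_mat: Round cork mat, fixed on the shelf, 130 mm across, 12 mm thick; target of the cups. Origin at the centre of its underside, z up: its upper face is 12 mm above the origin.
- jar: Bystander: squat amber glass jar with a dark steel cap, 52 across, 62 high, loose; leave it alone. (Lengths in mm.) Origin at the centre of its underside; z points up.
- grease_can: Bystander: closed grey painted can with a pale lid, 54 across, 55 high, loose; leave it alone. (Lengths in mm.) Origin at the centre of its underside; z points up.
There are look-alikes about, which are no part of the job. What is shaped like the small_tin but orange is not meant.

How it is judged (in metres and radians):
On the way, in this order (a step that is already met when the one before it is completed fails the run):
1. the large tin lies on the square board, let go (horizontal distance between large_tin and square_board below 0.015 m and z of large_tin in the frame of square_board between 0.008 and 0.016 m and angle between large_tin's own z axis and vertical below 0.08 rad and contact force between the fingers and large_tin below 0.2 N), for 0.2 s.
2. the small tin lies on the large tin, the same way, let go (horizontal distance between small_tin and large_tin below 0.012 m and z of small_tin in the frame of large_tin between 0.03 and 0.038 m and angle between small_tin's own z axis and vertical below 0.08 rad and angle between the x axis of small_tin and the x axis of large_tin, either way round below 0.2 rad and contact force between the fingers and small_tin below 0.2 N), for 0.2 s.
3. the wide cup stands on the round mat, let go (horizontal distance between wide_cup and round_mat below 0.015 m and z of wide_cup in the frame of round_mat between 0.008 and 0.016 m and angle between wide_cup's own z axis and vertical below 0.08 rad and contact force between the fingers and wide_cup below 0.2 N), for 0.2 s.
4. the narrow cup stands inside the wide cup, let go (horizontal distance between narrow_cup and wide_cup below 0.012 m and z of narrow_cup in the frame of wide_cup between 0 and 0.009 m and angle between narrow_cup's own z axis and vertical below 0.1 rad and contact force between the fingers and narrow_cup below 0.2 N), for 0.2 s.
5. the adaptor stands in the narrow cup, let go (horizontal distance between adaptor and narrow_cup below 0.014 m and z of adaptor in the frame of narrow_cup between 0 and 0.012 m and angle between adaptor's own z axis and vertical below 0.35 rad and contact force between the fingers and adaptor below 0.2 N), for 0.2 s.
At the end, for the whole second after the job is handed in: Large tin flat within 15 mm of the board's middle; small tin flat on it, within 12 mm and 0.2 rad (either way round); wide cup upright within 15 mm of the mat's middle; narrow cup on the wide cup's floor; adaptor foot down on the narrow cup's floor (may lean on the rim); all at rest (horizontal distance between large_tin and square_board below 0.015 m and z of large_tin in the frame of square_board between 0.008 and 0.016 m and angle between each of large_tin, small_tin, wide_cup's own z axis and vertical below 0.08 rad and linear speed of each of large_tin, small_tin, wide_cup, narrow_cup, adaptor below 0.02 m/s and angular speed of each of large_tin, small_tin, wide_cup, narrow_cup, adaptor below 0.2 rad/s and horizontal distance between small_tin and large_tin below 0.012 m and z of small_tin in the frame of large_tin between 0.03 and 0.038 m and angle between the x axis of small_tin and the x axis of large_tin, either way round below 0.2 rad and horizontal distance between wide_cup and round_mat below 0.015 m and z of wide_cup in the frame of round_mat between 0.008 and 0.016 m and horizontal distance between narrow_cup and wide_cup below 0.012 m and z of narrow_cup in the frame of wide_cup between 0 and 0.009 m and angle between narrow_cup's own z axis and vertical below 0.1 rad and horizontal distance between adaptor and narrow_cup below 0.014 m and z of adaptor in the frame of narrow_cup between 0 and 0.012 m and angle between adaptor's own z axis and vertical below 0.35 rad); the robot touches nothing.
It fails at once if the jar is shifted more than 30 mm or knocked over (distance of jar from where it was at the start of the episode above 0.03 m or angle between jar's own z axis and vertical above 0.5 rad).
It fails at once if the grease can is shifted more than 30 mm or knocked over (distance of grease_can from where it was at the start of the episode above 0.03 m or angle between grease_can's own z axis and vertical above 0.5 rad).
It also fails if it takes over 141 s, if anything falls off the work surface, if the arm or the gripper's body presses on something with over 40 N, if the wrist force passes 120 N, or if a joint passes its speed limit or range.

## Working session

There is one attempt and no reset: what is moved stays moved. The work goes in short steps, Python scripts to look and compute and a tool call to move; the robot and the scene stay as the last step left them, time stands still between calls to the robot, and variables do not carry over. Pictures are saved under pics/ and viewed, at most 14 in all, crops included, and the job is handed in when it is done.

Besides the shell and the picture viewer there is one more tool, called after "Call:" as a command line: name --pt "numbers of a row" for each row, then --argument value for the rest. arm_command: Moves the arm, as the interface text tells. Its arguments: {"type":"object","properties":{"plan":{"type":"array","items":{"type":"array","items":{"type":"number"}}}},"required":["plan"]}

```bash
mkdir -p pics; cat > h.py <<'E'
import numpy as np, cv2
from bench import manip
def cam(n):
    c=manip.camera(n); np.savez('%s.npz'%n,**c); return c
def load(n): return dict(np.load('%s.npz'%n))
def save(c,p,crop=None,s=1):
    im=c['color'][:,:,::-1]
    if crop: x0,y0,x1,y1=crop; im=im[y0:y1,x0:x1]
    cv2.imwrite('pics/'+p,cv2.resize(im,None,fx=s,fy=s,interpolation=cv2.INTER_CUBIC))
def cloud(c):
    R=cv2.Rodrigues(np.array(c['rvec'],float))[0]; t=np.array(c['tvec'],float).ravel()
    z=c['range_z']; v,u=np.mgrid[:z.shape[0],:z.shape[1]]
    P=np.stack([(u-c['cx'])/c['fx']*z,(v-c['cy'])/c['fy']*z,z],-1)
    W=(P-t)@R; W[z==0]=np.nan; return W
def ray(c,u,v,h):
    R=cv2.Rodrigues(np.array(c['rvec'],float))[0]; t=np.array(c['tvec'],float).ravel()
    d=R.T@np.array([(u-c['cx'])/c['fx'],(v-c['cy'])/c['fy'],1]); o=-R.T@t
    return o+d*(h-o[2])/d[2]
E
python3 - <<'E'
from h import *
a=cam('top');b=cam('scene')
save(a,'top.png',None,1.5);save(b,'scene.png',None,1.5)
s=manip.get_state();print(s)
E
```

```text
{'time_s': 0.1, 'q': array([ 7.07577002e+01,  1.83455953e+01,  8.96994127e+01, -9.40366633e-04,
        7.20439078e+01, -1.14693414e+00]), 'joint_vel': array([-0.05476107, -0.03819653, -0.17984361, -0.00980523,  0.03533052,
        0.08343598]), 'tau': array([ 2.03420495e-04, -4.13329983e+01, -2.32507843e+01,  7.28329760e-02,
        4.22331796e-02, -3.62315916e-05]), 'tool_pos': array([0.17845875, 0.54612683, 0.21322827]), 'tcp_rot': array([[-9.50542429e-01,  3.10594340e-01, -4.96700058e-04],
       [ 3.10594737e-01,  9.50541292e-01, -1.47031992e-03],
       [ 1.54608681e-05, -1.55187390e-03, -9.99998796e-01]]), 'ft_force': array([0.04154103, 0.79282605, 0.26983786]), 'wrist_torque': array([0.01115888, 0.00160335, 0.00619714]), 'grip_force': 0.0, 'width': 0.09129984397501087}
```

View pics/top.png

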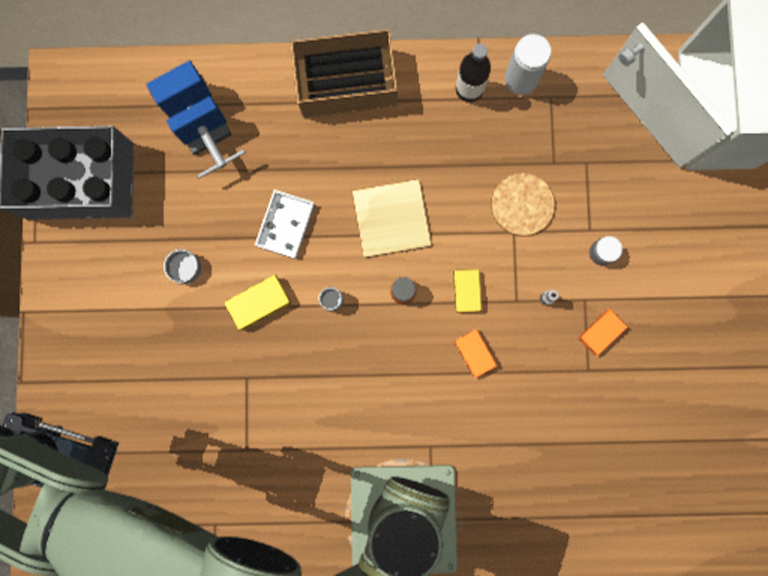

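View pics/scene.png

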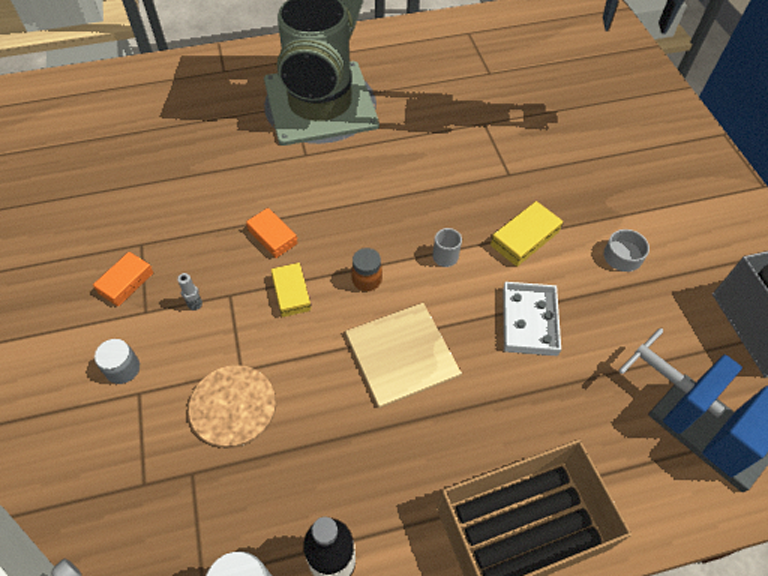

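Top view (768×576 px):
- Large yellow tin at (257,302), wide cup (182,267), narrow cup (330,299), jar (403,290), adaptor (550,297), grease can (606,250).
- Board at (392,218) and mat at (523,204).

Small-tin candidates are (468,291) yellow, (477,353) orange and (604,332) orange. Only (468,291) is yellow, as described. I'll confirm this in a crop and measure everything.

```bash
cat > m.py <<'E'
from h import *
def meas(c,u,v,lo,hi,rad=.1):
    W=cloud(c); p=W[v,u]; 
    d=np.hypot(W[...,0]-p[0],W[...,1]-p[1])
    m=((W[...,2]>lo)&(W[...,2]<hi)&(d<rad)).astype(np.uint8)
    n,l=cv2.connectedComponents(m); k=l[v,u] if l[v,u] else np.bincount(l[m>0]).argmax()
    q=W[l==k]; r=cv2.minAreaRect((q[:,:2]*1000).astype(np.float32))
    return r,np.median(q[:,2]),len(q)
E
python3 - <<'E'
from m import *
c=load('top'); save(c,'crop.png',(100,150,430,260),2.4)
print(c['cx'],c['cy'],c['fx'],c['rvec'],c['tvec'])
for n,x,y,lo,hi in [('L',257,302,.029,.04),('S',468,291,.023,.033),('WC',182,267,.028,.04),('NC',330,299,.045,.058),('jar',403,290,.055,.07),('ad',550,297,.05,.09),('can',606,250,.05,.06),('board',392,218,.008,.016),('mat',523,204,.008,.016),('org',477,353,.023,.033)]:
    print(n,meas(c,int(x/1.5),int(y/1.5),lo,hi))
E
```

```text
259.71384732217933 191.07604131115073 481.28854135580747 [ 2.13848091 -2.18558705  0.11417476] [0.02716105 0.45875051 1.43210555]
L (((432.7589416503906, 285.78271484375), (64.81352233886719, 115.83204650878906), 28.561214447021484), np.float64(0.034234167877679536), 751)
S (((447.22479248046875, -138.351806640625), (84.75333404541016, 49.78098678588867), 1.600188970565796), np.float64(0.02816774927098907), 402)
WC (((512.3912963867188, 430.8527526855469), (66.78284454345703, 49.171016693115234), 18.67705726623535), np.float64(0.034562243830929554), 65)
NC (((429.45953369140625, 140.34890747070312), (43.967525482177734, 30.691314697265625), 58.5928955078125), np.float64(0.05140429944404484), 35)
jar (((449.05194091796875, -8.859630584716797), (44.370689392089844, 43.83953094482422), 43.97226333618164), np.float64(0.06260064122658082), 190)
ad (((428.8104553222656, -297.89990234375), (18.575578689575195, 18.35476303100586), 88.88573455810547), np.float64(0.07883929522253187), 50)
can (((521.4761352539062, -418.96295166015625), (47.84922790527344, 45.95916748046875), 1.7461826801300049), np.float64(0.05500544006996043), 197)
board (((601.8508911132812, 13.221473693847656), (140.55323791503906, 143.00350952148438), 8.566856384277344), np.float64(0.012221318231427926), 1565)
mat (((625.4668579101562, -258.578857421875), (127.52171325683594, 127.92247772216797), 41.05229187011719), np.float64(0.012064803720950862), 1061)
org (((321.2455749511719, -150.21104431152344), (83.87120056152344, 50.67428970336914), 27.033344268798828), np.float64(0.02800115895771816), 416)
```

View pics/crop.png

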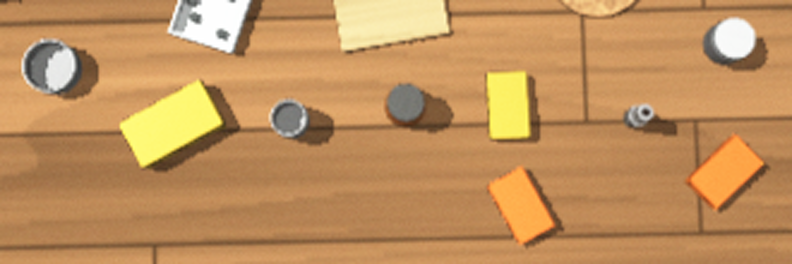

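The crop confirms it: the small yellow tin at crop (508,105) is the one meant, and the two similar ones at (522,205) and (726,172) are orange. Next is a helper that turns a target pose into tool-frame shifts, plus the cup rim centres.

```bash
cat > go.py <<'E'
import sys
from h import *
from scipy.spatial.transform import Rotation as Ro
def go(x,y,z,yaw):
    s=manip.get_state(); R=np.array(s['tcp_rot']); a=np.radians(yaw)
    ty=np.array([np.cos(a),np.sin(a),0]); tz=np.array([0,0,-1.]); 
    T=np.stack([np.cross(ty,tz),ty,tz],1)
    rv=np.degrees(Ro.from_matrix(R.T@T).as_rotvec())
    d=T.T@(np.array([x,y,z])/1000-s['tool_pos'])
    print('t %.1f tcp'%s['time_s'],(s['tool_pos']*1000).round(1),'q6 %.0f'%s['q'][5],'width %.4f'%s['width'],'turn',rv.round(1),'then shift mm',(d*1000).round(1))
if __name__=='__main__': go(*map(float,sys.argv[1:5]))
E
python3 - <<'E'
from h import *
c=load('top'); print(ray(c,221,199.3,.052),ray(c,121.5,178,.034))
E
python3 go.py 433 286 150 28.6
```

```text
[0.43426958 0.13249352 0.052     ] [0.50732807 0.43429554 0.034     ]
t 0.1 tcp [178.5 546.1 213.2] q6 -1 width 0.0913 turn [-0.1  0.  43.3] then shift mm [-350.2   99.    63.2]
```

Call:
arm_command --pt "0 0 5.4 0 0 0.005 0" --pt "0 0 5.4 0 0 0.005 0" --pt "0 0 5.4 0 0 0.005 0" --pt "0 0 5.4 0 0 0.005 0" --pt "0 0 5.4 0 0 0.005 0" --pt "0 0 5.4 0 0 0.005 0" --pt "0 0 5.4 0 0 0.005 0" --pt "0 0 5.4 0 0 0.005 0" --pt "0 0 0 -0.02 0.005 0 0" --pt "0 0 0 -0.03 0.01 0 0" --pt "0 0 0 -0.03 0.01 0 0" --pt "0 0 0 -0.03 0.01 0 0"

```text
time_s: 1.1
tool_pos: [0.2625, 0.4658, 0.1734]
tcp_rot: [[-0.481, 0.877, -0.0], [0.877, 0.481, -0.001], [-0.001, -0.001, -1.0]]
ft_force: [-0.2, 0.6, 0.2]
width: 0.0911
grip_force: 0.0
```

Call:
arm_command --pt "0 0 0 -0.03 0.008 0 0" --pt "0 0 0 -0.03 0.008 0 0" --pt "0 0 0 -0.03 0.008 0 0" --pt "0 0 0 -0.03 0.008 0 0" --pt "0 0 0 -0.03 0.008 0 0" --pt "0 0 0 -0.03 0.008 0 0" --pt "0 0 0 -0.03 0.008 0 0" --pt "0 0 0 -0.02 0.006 0 0" --pt "0 0 0 -0.01 0.002 0 0" --pt "0 0 0 0 0 0.01 0" --pt "0 0 0 0 0 0.01 0" --pt "0 0 0 0 0 0 0"

```text
time_s: 2.1
tool_pos: [0.4311, 0.2869, 0.1512]
tcp_rot: [[-0.481, 0.877, -0.005], [0.877, 0.481, -0.002], [0.0, -0.006, -1.0]]
ft_force: [0.8, -0.2, -0.5]
width: 0.0912
grip_force: 0.0
```

```bash
python3 go.py 433 286 7 28.6; python3 -c "
from m import *
c=cam('wrist');save(c,'w1.png',None,1.3)"
```

```text
t 2.1 tcp [431.1 286.9 151.2] q6 4 width 0.0912 turn [-0.3 -0.   0.1] then shift mm [ -1.7   1.2 144.2]
```

View pics/w1.png

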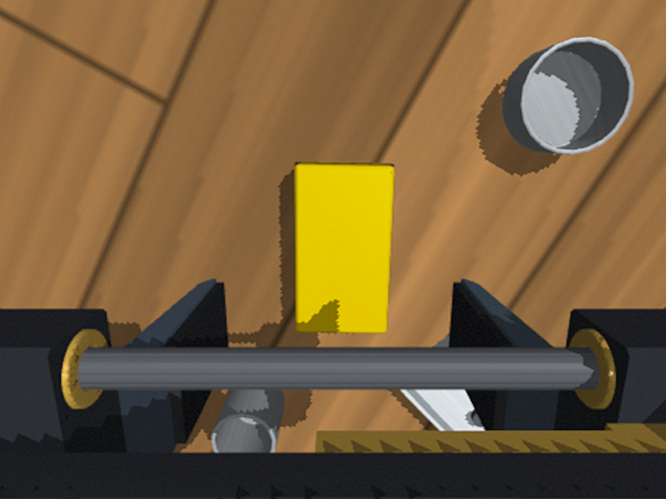

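The tin (centre (342,248)) lies midway between the fingers and is well aligned, so I'm descending.

Call:
arm_command --pt "0 0 0 -0.002 0.001 0.02 0" --pt "0 0 0 0 0 0.025 0" --pt "0 0 0 0 0 0.025 0" --pt "0 0 0 0 0 0.025 0" --pt "0 0 0 0 0 0.02 0" --pt "0 0 0 0 0 0.015 0" --pt "0 0 0 0 0 0.01 0" --pt "0 0 0 0 0 0.004 0" --pt "0 0 0 0 0 0 0" --pt "0 0 0 0 0 0 1" --pt "0 0 0 0 0 0 1" --pt "0 0 0 0 0 0 1"

```text
time_s: 3.15
tool_pos: [0.436, 0.2864, 0.0109]
tcp_rot: [[-0.48, 0.877, 0.002], [0.877, 0.48, 0.001], [0.0, 0.002, -1.0]]
ft_force: [-0.0, -0.2, 0.1]
width: 0.0742
grip_force: 0.0
```

Call:
arm_command --pt "0 0 0 0 0 0 1" --pt "0 0 0 0 0 0 1" --pt "0 0 0 0 0 0 1" --pt "0 0 0 0 0 0 1" --pt "0 0 0 0 0 -0.005 1" --pt "0 0 0 0 0 -0.015 1" --pt "0 0 0 0 0 -0.02 1" --pt "0 0 0 0 0 -0.02 1" --pt "0 0 0 0 0 -0.02 1" --pt "0 0 0 0 0 -0.02 1" --pt "0 0 0 0 0 0 1" --pt "0 0 0 0 0 0 1"

```text
time_s: 4.15
tool_pos: [0.4358, 0.2861, 0.1103]
tcp_rot: [[-0.48, 0.877, 0.002], [0.877, 0.48, 0.001], [0.0, 0.002, -1.0]]
ft_force: [-0.6, -0.0, -2.6]
width: 0.064
grip_force: 29.9
```

```bash
python3 go.py 602 13 107 8.6
```

```text
t 4.2 tcp [435.8 286.1 110.3] q6 3 width 0.0640 turn [ 0.1 -0.  20.1] then shift mm [-294.9  123.5    3.3]
```

Call:
arm_command --pt "0 0 4 0 0 0 1" --pt "0 0 4 0 0 0 1" --pt "0 0 4 0 0 0 1" --pt "0 0 4 0 0 0 1" --pt "0 0 4 0 0 0 1" --pt "0 0 0 -0.015 0.006 0 1" --pt "0 0 0 -0.025 0.01 0 1" --pt "0 0 0 -0.03 0.012 0 1" --pt "0 0 0 -0.03 0.012 0 1" --pt "0 0 0 -0.03 0.012 0 1" --pt "0 0 0 -0.03 0.012 0 1" --pt "0 0 0 -0.03 0.012 0 1"

```text
time_s: 5.15
tool_pos: [0.5385, 0.1079, 0.1077]
tcp_rot: [[-0.151, 0.988, -0.004], [0.988, 0.151, -0.001], [0.0, -0.004, -1.0]]
ft_force: [0.3, 0.1, -3.0]
width: 0.0639
grip_force: 29.9
```

Call:
arm_command --pt "0 0 0 -0.03 0.012 0 1" --pt "0 0 0 -0.03 0.012 0 1" --pt "0 0 0 -0.025 0.012 0 1" --pt "0 0 0 -0.015 0.008 0 1" --pt "0 0 0 -0.005 0.003 0 1" --pt "0 0 0 0 0 0.015 1" --pt "0 0 0 0 0 0.015 1" --pt "0 0 0 0 0 0.01 1" --pt "0 0 0 0 0 0 1" --pt "0 0 0 0 0 0 1"

```text
time_s: 5.98
tool_pos: [0.6007, 0.0138, 0.0691]
tcp_rot: [[-0.152, 0.988, -0.002], [0.988, 0.152, 0.0], [0.001, -0.002, -1.0]]
ft_force: [0.4, -0.1, -1.2]
width: 0.0636
grip_force: 29.9
```

```bash
python3 go.py 602 13 23.5 8.6
```

```text
t 6.0 tcp [600.7  13.8  69.1] q6 -9 width 0.0636 turn [-0.1 -0.   0.2] then shift mm [-1.   1.2 45.6]
```

Call:
arm_command --pt "0 0 0 -0.001 0.001 0.01 1" --pt "0 0 0 0 0 0.01 1" --pt "0 0 0 0 0 0.01 1" --pt "0 0 0 0 0 0.008 1" --pt "0 0 0 0 0 0.004 1" --pt "0 0 0 0 0 0.002 1" --pt "0 0 0 0 0 0.001 1" --pt "0 0 0 0 0 0 1" --pt "0 0 0 0 0 0 1"

```text
time_s: 6.73
tool_pos: [0.6031, 0.012, 0.0253]
tcp_rot: [[-0.151, 0.988, 0.001], [0.988, 0.151, 0.0], [-0.0, 0.001, -1.0]]
ft_force: [0.5, -0.6, -2.4]
width: 0.0633
grip_force: 29.9
```

```bash
python3 go.py 602 13 23.5 8.6
```

```text
t 6.7 tcp [603.1  12.   25.3] q6 -9 width 0.0633 turn [0.  0.  0.1] then shift mm [ 1.1 -1.   1.8]
```

Call:
arm_command --pt "0 0 0 0 0 0.001 1" --pt "0 0 0 0 0 0.001 1" --pt "0 0 0 0 0 0 1" --pt "0 0 0 0 0 0 0" --pt "0 0 0 0 0 0 0" --pt "0 0 0 0 0 0 0" --pt "0 0 0 0 0 0 0" --pt "0 0 0 0 0 0 0" --pt "0 0 0 0 0 0 0"

```text
time_s: 7.48
tool_pos: [0.6029, 0.0121, 0.0231]
tcp_rot: [[-0.151, 0.988, 0.0], [0.988, 0.151, 0.0], [0.0, 0.0, -1.0]]
ft_force: [-0.5, 0.6, -0.5]
width: 0.091
grip_force: 0.0
```

Call:
arm_command --pt "0 0 0 0 0 -0.01 0" --pt "0 0 0 0 0 -0.02 0" --pt "0 0 0 0 0 -0.025 0" --pt "0 0 0 0 0 -0.025 0" --pt "0 0 0 0 0 -0.025 0" --pt "0 0 0 0 0 -0.02 0" --pt "0 0 0 0 0 0 0"

```text
time_s: 8.07
tool_pos: [0.6056, 0.0121, 0.1536]
tcp_rot: [[-0.151, 0.988, 0.01], [0.988, 0.151, 0.0], [-0.001, 0.01, -1.0]]
ft_force: [1.1, 0.1, 0.6]
width: 0.0912
grip_force: 0.0
```

```bash
python3 go.py 447 -138 150 -88.4
```

```text
t 8.1 tcp [605.6  12.1 153.6] q6 -9 width 0.0912 turn [ 0.5 -0.4 97.1] then shift mm [-162.7  145.6    3.6]
```

Call:
arm_command --pt "0 0 7 0 0 0 0" --pt "0 0 7 0 0 0 0" --pt "0 0 7 0 0 0 0" --pt "0 0 7 0 0 0 0" --pt "0 0 7 0 0 0 0" --pt "0 0 7 0 0 0 0" --pt "0 0 7 0 0 0 0" --pt "0 0 7 0 0 0 0" --pt "0 0 7 0 0 0 0" --pt "0 0 7 0 0 0 0" --pt "0 0 7 0 0 0 0" --pt "0 0 7 0 0 0 0"

```text
time_s: 9.07
tool_pos: [0.6023, 0.0121, 0.1475]
tcp_rot: [[0.969, 0.248, -0.001], [0.248, -0.969, 0.0], [-0.001, -0.0, -1.0]]
ft_force: [0.3, 0.5, 0.0]
width: 0.0914
grip_force: 0.0
```

Call:
arm_command --pt "0 0 7 0 0 0 0" --pt "0 0 6 0 0 0 0" --pt "0 0 0 -0.015 0.015 0 0" --pt "0 0 0 -0.025 0.02 0 0" --pt "0 0 0 -0.025 0.025 0 0" --pt "0 0 0 -0.025 0.025 0 0" --pt "0 0 0 -0.025 0.025 0 0" --pt "0 0 0 -0.025 0.02 0 0" --pt "0 0 0 -0.015 0.012 0 0" --pt "0 0 0 -0.005 0.004 0 0" --pt "0 0 0 0 0 0 0" --pt "0 0 0 0 0 0 0"

```text
time_s: 10.07
tool_pos: [0.4478, -0.1385, 0.148]
tcp_rot: [[1.0, 0.029, 0.001], [0.029, -1.0, 0.0], [0.001, -0.0, -1.0]]
ft_force: [0.1, -0.5, -0.3]
width: 0.0911
grip_force: 0.0
```

```bash
python3 - <<'E'
from m import *
from go import go
c=cam('top')
print(meas(c,261,145,.042,.05)); print(meas(c,312,194,.023,.033))
go(447.2,-138.4,5,-88.4)
E
```

```text
(((600.4727783203125, 12.655715942382812), (64.46881103515625, 115.33568572998047), 8.237788200378418), np.float64(0.0460800452563602), 634)
(((418.69232177734375, -141.1271514892578), (25.207929611206055, 46.521766662597656), 2.5646986961364746), np.float64(0.0282944479299237), 109)
t 10.1 tcp [ 448.1 -138.2  148. ] q6 70 width 0.0912 turn [-0.  -0.1  0.1] then shift mm [-9.00e-01  1.00e-01  1.43e+02]
```

The large tin is placed, about 2 mm from the board's middle. Next is the small tin.

Call:
arm_command --pt "0 0 0 -0.001 0 0.02 0" --pt "0 0 0 0 0 0.025 0" --pt "0 0 0 0 0 0.025 0" --pt "0 0 0 0 0 0.025 0" --pt "0 0 0 0 0 0.02 0" --pt "0 0 0 0 0 0.015 0" --pt "0 0 0 0 0 0.008 0" --pt "0 0 0 0 0 0.004 0" --pt "0 0 0 0 0 0 0" --pt "0 0 0 0 0 0 0"

```text
time_s: 10.95
tool_pos: [0.4471, -0.1386, 0.0064]
tcp_rot: [[1.0, 0.03, 0.001], [0.03, -1.0, -0.0], [0.001, 0.0, -1.0]]
ft_force: [0.7, -0.1, 0.7]
width: 0.0914
grip_force: 0.0
```

Call:
arm_command --pt "0 0 0 0 0 0 1" --pt "0 0 0 0 0 0 1" --pt "0 0 0 0 0 0 1" --pt "0 0 0 0 0 0 1" --pt "0 0 0 0 0 0 1" --pt "0 0 0 0 0 0 1" --pt "0 0 0 0 0 0 1" --pt "0 0 0 0 0 0 1" --pt "0 0 0 0 0 0 1" --pt "0 0 0 0 0 0 1"

```text
time_s: 11.78
tool_pos: [0.4462, -0.1387, 0.0061]
tcp_rot: [[1.0, 0.03, 0.0], [0.03, -1.0, -0.0], [0.0, 0.0, -1.0]]
ft_force: [-1.5, 0.7, 1.2]
width: 0.05
grip_force: 30.0
```

Call:
arm_command --pt "0 0 0 0 0 -0.005 1" --pt "0 0 0 0 0 -0.015 1" --pt "0 0 0 0 0 -0.02 1" --pt "0 0 0 0 0 -0.02 1" --pt "0 0 0 0 0 -0.02 1" --pt "0 0 0 0 0 -0.02 1" --pt "0 0 0 0 0 -0.02 1" --pt "0 0 0 0 0 0 1" --pt "0 0 0 0 0 0 1"

```text
time_s: 12.53
tool_pos: [0.4465, -0.1387, 0.1265]
tcp_rot: [[1.0, 0.03, 0.002], [0.03, -1.0, -0.001], [0.002, 0.001, -1.0]]
ft_force: [-0.4, -0.9, -1.6]
width: 0.05
grip_force: 30.0
```

```bash
python3 go.py 600.5 12.7 120 8.3
```

```text
t 12.5 tcp [ 446.5 -138.7  126.5] q6 70 width 0.0500 turn [  0.1  -0.1 -96.6] then shift mm [127.6 174.2   6.5]
```

Call:
arm_command --pt "0 0 -6.9 0 0 0 1" --pt "0 0 -6.9 0 0 0 1" --pt "0 0 -6.9 0 0 0 1" --pt "0 0 -6.9 0 0 0 1" --pt "0 0 -6.9 0 0 0 1" --pt "0 0 -6.9 0 0 0 1" --pt "0 0 -6.9 0 0 0 1" --pt "0 0 -6.9 0 0 0 1" --pt "0 0 -6.9 0 0 0 1" --pt "0 0 -6.9 0 0 0 1" --pt "0 0 -6.9 0 0 0 1" --pt "0 0 -6.9 0 0 0 1"

```text
time_s: 13.53
tool_pos: [0.4449, -0.1382, 0.124]
tcp_rot: [[0.09, 0.996, -0.004], [0.996, -0.09, 0.001], [0.001, -0.004, -1.0]]
ft_force: [0.5, -0.5, -1.0]
width: 0.0499
grip_force: 30.0
```

Call:
arm_command --pt "0 0 -6.9 0 0 0 1" --pt "0 0 -6.9 0 0 0 1" --pt "0 0 0 0.01 0.015 0 1" --pt "0 0 0 0.02 0.025 0 1" --pt "0 0 0 0.02 0.028 0 1" --pt "0 0 0 0.02 0.028 0 1" --pt "0 0 0 0.02 0.028 0 1" --pt "0 0 0 0.02 0.025 0 1" --pt "0 0 0 0.013 0.018 0 1" --pt "0 0 0 0.005 0.007 0 1" --pt "0 0 0 0 0 0 1" --pt "0 0 0 0 0 0 1"

```text
time_s: 14.53
tool_pos: [0.5984, 0.0128, 0.1243]
tcp_rot: [[-0.145, 0.989, -0.004], [0.989, 0.145, -0.0], [0.0, -0.004, -1.0]]
ft_force: [-0.1, -1.5, -0.8]
width: 0.0498
grip_force: 30.0
```

```bash
python3 go.py 600.5 12.7 53 8.3
```

```text
t 14.5 tcp [598.4  12.8 124.3] q6 -8 width 0.0498 turn [-0.2 -0.   0. ] then shift mm [-0.4  2.  71.3]
```

Call:
arm_command --pt "0 0 0 0 0.001 0.015 1" --pt "0 0 0 0 0 0.015 1" --pt "0 0 0 0 0 0.012 1" --pt "0 0 0 0 0 0.01 1" --pt "0 0 0 0 0 0.008 1" --pt "0 0 0 0 0 0.005 1" --pt "0 0 0 0 0 0.002 1" --pt "0 0 0 0 0 0.001 1" --pt "0 0 0 0 0 0 1" --pt "0 0 0 0 0 0 1" --pt "0 0 0 0 0 0 1"

```text
time_s: 15.45
tool_pos: [0.6012, 0.0133, 0.0585]
tcp_rot: [[-0.145, 0.989, 0.001], [0.989, 0.145, 0.0], [-0.0, 0.001, -1.0]]
ft_force: [0.4, 0.4, -0.2]
width: 0.05
grip_force: 30.0
```

```bash
python3 go.py 600.5 12.7 53 8.3
```

```text
t 15.4 tcp [601.2  13.3  58.5] q6 -8 width 0.0500 turn [0.1 0.  0. ] then shift mm [-0.5 -0.8  5.5]
```

Expected contact at TCP z≈52, so I'm lowering the rest.

Call:
arm_command --pt "0 0 0 0 -0.001 0.002 1" --pt "0 0 0 0 0 0.002 1" --pt "0 0 0 0 0 0.001 1" --pt "0 0 0 0 0 0.0005 1" --pt "0 0 0 0 0 0 1" --pt "0 0 0 0 0 0 1"

```text
time_s: 15.95
tool_pos: [0.5999, 0.0131, 0.0524]
tcp_rot: [[-0.144, 0.99, -0.0], [0.99, 0.144, 0.0], [0.0, 0.0, -1.0]]
ft_force: [-0.1, 0.2, -0.6]
width: 0.05
grip_force: 30.0
```

Call:
arm_command --pt "0 0 0 0 0 0 0.5" --pt "0 0 0 0 0 0 0" --pt "0 0 0 0 0 0 0" --pt "0 0 0 0 0 0 0" --pt "0 0 0 0 0 0 0" --pt "0 0 0 0 0 -0.01 0" --pt "0 0 0 0 0 -0.02 0" --pt "0 0 0 0 0 -0.025 0" --pt "0 0 0 0 0 -0.025 0" --pt "0 0 0 0 0 -0.02 0" --pt "0 0 0 0 0 0 0" --pt "0 0 0 0 0 0 0"

```text
time_s: 16.95
tool_pos: [0.6006, 0.0131, 0.1542]
tcp_rot: [[-0.144, 0.989, 0.004], [0.99, 0.144, 0.0], [-0.0, 0.003, -1.0]]
ft_force: [0.3, -0.6, -1.1]
width: 0.0914
grip_force: 0.0
```

```bash
python3 go.py 507.3 434.3 150 40
```

```text
t 16.9 tcp [600.6  13.1 154.2] q6 -8 width 0.0914 turn [  0.2   0.1 -31.7] then shift mm [382.6 199.3   4.2]
```

Call:
arm_command --pt "0 0 -5.3 0 0 0 0" --pt "0 0 -5.3 0 0 0 0" --pt "0 0 -5.3 0 0 0 0" --pt "0 0 -5.3 0 0 0 0" --pt "0 0 -5.3 0 0 0 0" --pt "0 0 -5.3 0 0 0 0" --pt "0 0 0 0.015 0.008 0 0" --pt "0 0 0 0.025 0.013 0 0" --pt "0 0 0 0.03 0.015 0 0" --pt "0 0 0 0.03 0.015 0 0" --pt "0 0 0 0.03 0.015 0 0" --pt "0 0 0 0.03 0.015 0 0"

```text
time_s: 17.95
tool_pos: [0.5572, 0.1887, 0.1509]
tcp_rot: [[-0.644, 0.765, -0.003], [0.765, 0.644, -0.001], [0.001, -0.003, -1.0]]
ft_force: [0.2, 1.4, 0.3]
width: 0.0912
grip_force: 0.0
```

Call:
arm_command --pt "0 0 0 0.03 0.015 0 0" --pt "0 0 0 0.03 0.015 0 0" --pt "0 0 0 0.03 0.015 0 0" --pt "0 0 0 0.03 0.015 0 0" --pt "0 0 0 0.03 0.015 0 0" --pt "0 0 0 0.03 0.015 0 0" --pt "0 0 0 0.02 0.01 0 0" --pt "0 0 0 0.01 0.01 0 0" --pt "0 0 0 0.005 0 0 0" --pt "0 0 0 0 0 0 0" --pt "0 0 0 0 0 0 0"

```text
time_s: 18.87
tool_pos: [0.5038, 0.4219, 0.1515]
tcp_rot: [[-0.644, 0.765, -0.002], [0.765, 0.644, -0.002], [-0.0, -0.002, -1.0]]
ft_force: [0.0, -0.3, -0.5]
width: 0.0914
grip_force: 0.0
```

```bash
python3 - <<'E'
from m import *
from go import go
c=cam('top')
print(meas(c,261,145,.07,.08)); print(meas(c,272,136,.042,.05)[0])
go(507.3,434.3,6,40)
w=cam('wrist'); save(w,'w2.png',None,1.3); save(c,'t2.png',(220,100,310,180),5)
E
```

```text
(((596.82568359375, 17.082256317138672), (50.06330108642578, 83.48765563964844), 8.265313148498535), np.float64(0.07461048693441726), 424)
((600.2672729492188, 12.712562561035156), (64.751953125, 115.60565948486328), 7.74056339263916)
t 18.9 tcp [504.1 421.7 151.8] q6 -1 width 0.0912 turn [-0.1  0.   0.1] then shift mm [  7.6  10.5 145.8]
```

View pics/w2.png

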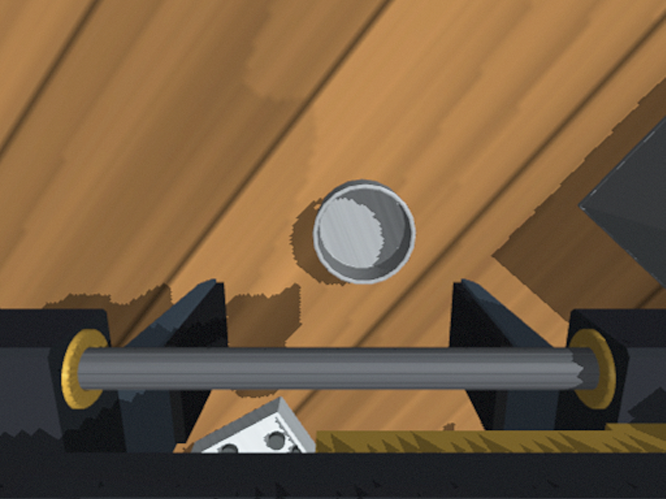

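The small tin sits level on the large one, offset 5.6 mm with yaw aligned, which is within tolerance. The wide cup's rim centre in the wrist view is (364,232).

```bash
python3 - <<'E'
from m import *
from go import go
w=load('wrist'); p=ray(w,364/1.3,232/1.3,.034)*1000; print(p)
go(p[0],p[1],6,40)
E
```

```text
[509.96728496 440.22831308  34.        ]
t 19.0 tcp [504.4 421.6 152.2] q6 -1 width 0.0914 turn [-0.1  0.   0. ] then shift mm [ 10.7  16.2 146.2]
```

Call:
arm_command --pt "0 0 0 0.005 0.008 0.01 0" --pt "0 0 0 0.005 0.008 0.015 0" --pt "0 0 0 0 0 0.025 0" --pt "0 0 0 0 0 0.02 0" --pt "0 0 0 0 0 0.01 0" --pt "0 0 0 0 0 0 0" --pt "0 0 0 0 0 0 0"

```text
time_s: 19.55
tool_pos: [0.5102, 0.441, 0.0716]
tcp_rot: [[-0.644, 0.765, -0.001], [0.765, 0.644, -0.001], [0.0, -0.001, -1.0]]
ft_force: [-0.2, 1.1, 0.4]
width: 0.0913
grip_force: 0.0
```

```bash
python3 - <<'E'
from m import *
from go import go
w=cam('wrist'); save(w,'w3.png',None,1.3)
go(510,440,6,40)
E
```

```text
t 19.6 tcp [510.7 441.4  72.8] q6 -0 width 0.0914 turn [ 0.1 -0.   0.1] then shift mm [-0.6 -1.5 66.8]
```

View pics/w3.png

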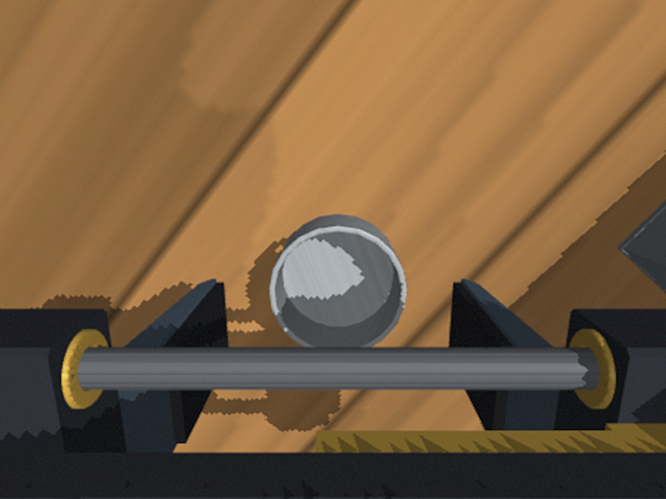

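The rim centre (338,293) is now centred between the fingers, so I'm descending.

Call:
arm_command --pt "0 0 0 0 0 0.015 0" --pt "0 0 0 0 0 0.015 0" --pt "0 0 0 0 0 0.015 0" --pt "0 0 0 0 0 0.012 0" --pt "0 0 0 0 0 0.006 0" --pt "0 0 0 0 0 0.002 0" --pt "0 0 0 0 0 0 0" --pt "0 0 0 0 0 0 0" --pt "0 0 0 0 0 0 1" --pt "0 0 0 0 0 0 1" --pt "0 0 0 0 0 0 1" --pt "0 0 0 0 0 0 1"

```text
time_s: 20.6
tool_pos: [0.5103, 0.4411, 0.0079]
tcp_rot: [[-0.644, 0.765, 0.0], [0.765, 0.644, 0.0], [0.0, 0.001, -1.0]]
ft_force: [-0.4, 0.6, 1.6]
width: 0.0683
grip_force: 30.0
```

Call:
arm_command --pt "0 0 0 0 0 0 1" --pt "0 0 0 0 0 0 1" --pt "0 0 0 0 0 0 1" --pt "0 0 0 0 0 -0.01 1" --pt "0 0 0 0 0 -0.02 1" --pt "0 0 0 0 0 -0.025 1" --pt "0 0 0 0 0 -0.025 1" --pt "0 0 0 0 0 -0.025 1" --pt "0 0 0 0 0 -0.025 1" --pt "0 0 0 0 0 -0.015 1" --pt "0 0 0 0 0 0 1" --pt "0 0 0 0 0 0 1"

```text
time_s: 21.6
tool_pos: [0.5102, 0.441, 0.153]
tcp_rot: [[-0.644, 0.765, 0.001], [0.765, 0.644, 0.001], [0.0, 0.001, -1.0]]
ft_force: [-0.4, -0.6, -1.4]
width: 0.0687
grip_force: 30.0
```

```bash
python3 go.py 625 -258.6 140 -20
```

```text
t 21.6 tcp [510.2 441.  153. ] q6 -0 width 0.0687 turn [ 0.1 -0.  60.1] then shift mm [-618.2  347.1   13. ]
```

Call:
arm_command --pt "0 0 6 0 0 0 1" --pt "0 0 6 0 0 0 1" --pt "0 0 6 0 0 0 1" --pt "0 0 6 0 0 0 1" --pt "0 0 6 0 0 0 1" --pt "0 0 6 0 0 0 1" --pt "0 0 6 0 0 0 1" --pt "0 0 6 0 0 0 1" --pt "0 0 6 0 0 0 1" --pt "0 0 6 0 0 0 1" --pt "0 0 0 -0.015 0.008 0 1" --pt "0 0 0 -0.025 0.014 0 1"

```text
time_s: 22.6
tool_pos: [0.5159, 0.3964, 0.1499]
tcp_rot: [[0.336, 0.942, -0.003], [0.942, -0.336, -0.001], [-0.002, -0.002, -1.0]]
ft_force: [-0.2, -0.9, -0.7]
width: 0.0681
grip_force: 30.0
```

Call:
arm_command --pt "0 0 0 -0.03 0.017 0 1" --pt "0 0 0 -0.03 0.017 0 1" --pt "0 0 0 -0.03 0.017 0 1" --pt "0 0 0 -0.03 0.017 0 1" --pt "0 0 0 -0.03 0.017 0 1" --pt "0 0 0 -0.03 0.017 0 1" --pt "0 0 0 -0.03 0.017 0 1" --pt "0 0 0 -0.03 0.017 0 1" --pt "0 0 0 -0.03 0.017 0 1" --pt "0 0 0 -0.03 0.017 0 1" --pt "0 0 0 -0.03 0.017 0 1" --pt "0 0 0 -0.03 0.017 0 1"

```text
time_s: 23.6
tool_pos: [0.585, -0.0145, 0.1508]
tcp_rot: [[0.339, 0.941, -0.003], [0.941, -0.339, -0.0], [-0.001, -0.003, -1.0]]
ft_force: [0.7, 0.8, -1.9]
width: 0.0687
grip_force: 30.0
```

Call:
arm_command --pt "0 0 0 -0.03 0.017 0 1" --pt "0 0 0 -0.03 0.017 0 1" --pt "0 0 0 -0.03 0.017 0 1" --pt "0 0 0 -0.03 0.017 0 1" --pt "0 0 0 -0.03 0.017 0 1" --pt "0 0 0 -0.025 0.014 0 1" --pt "0 0 0 -0.015 0.009 0 1" --pt "0 0 0 -0.008 0.005 0 1" --pt "0 0 0 0 0 0 1" --pt "0 0 0 0 0 0 1"

```text
time_s: 24.43
tool_pos: [0.6248, -0.2358, 0.1517]
tcp_rot: [[0.34, 0.94, -0.002], [0.94, -0.34, 0.002], [0.001, -0.002, -1.0]]
ft_force: [-0.2, 0.7, -1.0]
width: 0.0685
grip_force: 30.0
```

```bash
python3 go.py 625 -258.6 20.5 -20
```

```text
t 24.4 tcp [ 624.8 -235.8  151.7] q6 -2 width 0.0685 turn [-0.1 -0.1  0.1] then shift mm [-21.4   8.  131.2]
```

Call:
arm_command --pt "0 0 0 -0.011 0.004 0 1" --pt "0 0 0 -0.01 0.004 0 1" --pt "0 0 0 0 0 0.02 1" --pt "0 0 0 0 0 0.025 1" --pt "0 0 0 0 0 0.025 1" --pt "0 0 0 0 0 0.02 1" --pt "0 0 0 0 0 0.015 1" --pt "0 0 0 0 0 0.01 1" --pt "0 0 0 0 0 0.005 1" --pt "0 0 0 0 0 0 1" --pt "0 0 0 0 0 0 1"

```text
time_s: 25.35
tool_pos: [0.6264, -0.2594, 0.0332]
tcp_rot: [[0.34, 0.94, 0.001], [0.94, -0.34, -0.0], [-0.0, 0.001, -1.0]]
ft_force: [-0.6, -0.2, -1.1]
width: 0.0683
grip_force: 30.0
```

```bash
python3 go.py 625 -258.6 20 -20
```

```text
t 25.4 tcp [ 626.4 -259.4   33.2] q6 -4 width 0.0683 turn [0.1 0.  0.1] then shift mm [ 0.3 -1.6 13.2]
```

Call:
arm_command --pt "0 0 0 0 -0.001 0.005 1" --pt "0 0 0 0 0 0.004 1" --pt "0 0 0 0 0 0.002 1" --pt "0 0 0 0 0 0.001 1" --pt "0 0 0 0 0 0.0005 1" --pt "0 0 0 0 0 0 1" --pt "0 0 0 0 0 0 1"

```text
time_s: 25.93
tool_pos: [0.625, -0.2589, 0.0201]
tcp_rot: [[0.34, 0.94, 0.0], [0.94, -0.34, -0.0], [0.0, 0.0, -1.0]]
ft_force: [-0.3, -0.1, -2.2]
width: 0.0685
grip_force: 30.0
```

Call:
arm_command --pt "0 0 0 0 0 0 0.1" --pt "0 0 0 0 0 0 0" --pt "0 0 0 0 0 0 0" --pt "0 0 0 0 0 0 0" --pt "0 0 0 0 0 0 0" --pt "0 0 0 0 0 -0.01 0" --pt "0 0 0 0 0 -0.02 0" --pt "0 0 0 0 0 -0.03 0" --pt "0 0 0 0 0 -0.03 0" --pt "0 0 0 0 0 -0.03 0" --pt "0 0 0 0 0 -0.02 0" --pt "0 0 0 0 0 0 0"

```text
time_s: 26.93
tool_pos: [0.6276, -0.26, 0.1667]
tcp_rot: [[0.34, 0.94, 0.011], [0.94, -0.34, -0.004], [-0.001, 0.012, -1.0]]
ft_force: [0.6, 0.2, 1.0]
width: 0.0913
grip_force: 0.0
```

```bash
python3 - <<'E'
from m import *
from go import go
c=cam('top'); save(c,'t3.png',(300,90,400,170),6)
go(434,134,160,15)
E
```

```text
t 27.0 tcp [ 626.3 -259.5  163.7] q6 -4 width 0.0909 turn [  0.4   0.1 -34.9] then shift mm [429.9 -83.9   3.7]
```

View pics/t3.png

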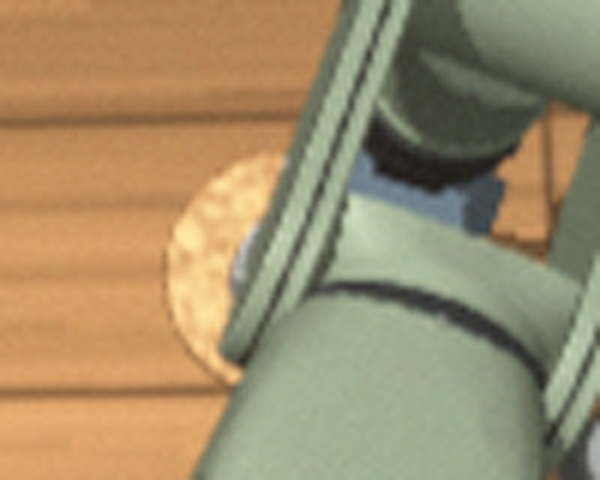

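The arm hides the mat here, so I'll check from the top once it has moved away. Moving to the narrow cup.

Call:
arm_command --pt "0 0 -5.8 0 0 0 0" --pt "0 0 -5.8 0 0 0 0" --pt "0 0 -5.8 0 0 0 0" --pt "0 0 -5.8 0 0 0 0" --pt "0 0 -5.8 0 0 0 0" --pt "0 0 -5.8 0 0 0 0" --pt "0 0 0 0.02 -0.004 0 0" --pt "0 0 0 0.03 -0.006 0 0" --pt "0 0 0 0.03 -0.006 0 0" --pt "0 0 0 0.03 -0.006 0 0" --pt "0 0 0 0.03 -0.006 0 0" --pt "0 0 0 0.03 -0.006 0 0"

```text
time_s: 27.98
tool_pos: [0.5464, -0.102, 0.1584]
tcp_rot: [[-0.257, 0.966, -0.003], [0.966, 0.257, 0.001], [0.001, -0.003, -1.0]]
ft_force: [-1.2, 0.5, 0.4]
width: 0.0913
grip_force: 0.0
```

Call:
arm_command --pt "0 0 0 0.03 -0.006 0 0" --pt "0 0 0 0.03 -0.006 0 0" --pt "0 0 0 0.03 -0.006 0 0" --pt "0 0 0 0.03 -0.006 0 0" --pt "0 0 0 0.03 -0.006 0 0" --pt "0 0 0 0.03 -0.006 0 0" --pt "0 0 0 0.03 -0.006 0 0" --pt "0 0 0 0.03 -0.006 0 0" --pt "0 0 0 0.015 -0.004 0 0" --pt "0 0 0 0.005 -0.002 0 0" --pt "0 0 0 0 0 0 0" --pt "0 0 0 0 0 0 0"

```text
time_s: 28.98
tool_pos: [0.4291, 0.1335, 0.1594]
tcp_rot: [[-0.258, 0.966, -0.001], [0.966, 0.258, -0.001], [-0.001, -0.001, -1.0]]
ft_force: [0.5, 0.0, 0.4]
width: 0.0914
grip_force: 0.0
```

```bash
python3 - <<'E'
from m import *
from go import go
c=cam('top'); w=cam('wrist')
a=cv2.resize(c['color'][90:170,300:400],(600,480),interpolation=cv2.INTER_CUBIC)[:,:,::-1]
cv2.imwrite('pics/p4.png',np.vstack([cv2.resize(a,(400,320))[:280],cv2.resize(w['color'][:,:,::-1],(400,300))]))
print(meas(c,348,135,.008,.016)[0]); print(meas(c,348,135,.038,.06))
go(434,133,85,15)
E
```

```text
((625.7662963867188, -258.6368408203125), (127.05007934570312, 128.24349975585938), 43.525390625)
(((621.7275390625, -259.36871337890625), (64.4168930053711, 66.37494659423828), 43.54884719848633), np.float64(0.044432980031001094), 95)
t 29.1 tcp [429.6 133.2 159.7] q6 1 width 0.0910 turn [-0.   0.  -0.2] then shift mm [-1.3  4.2 74.7]
```

View pics/p4.png

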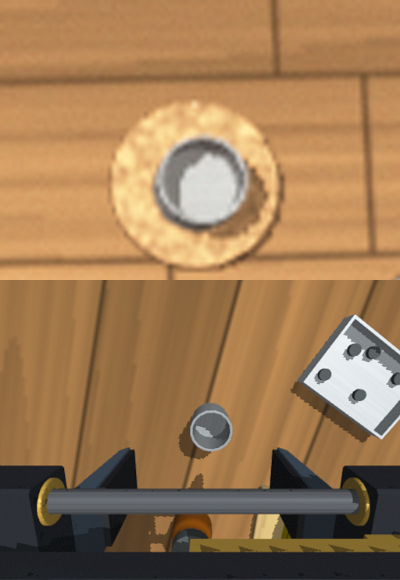

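The wide cup is centred on the mat. Narrow cup rim in the wrist view is at native (270,191).

```bash
python3 - <<'E'
from m import *
from go import go
w=load('wrist'); im=w['color']
save(w,'w5.png',(200,130,340,240),5)
W=cloud(w); m=(W[...,2]>.047)&(W[...,2]<.057)&(np.hypot(W[...,0]-.434,W[...,1]-.133)<.05)
q=(W[m][:,:2]*1000).astype(np.float32); print(len(q),cv2.minEnclosingCircle(q))
p=ray(w,270,191.5,.052)*1000; print(p); go(p[0],p[1],85,15)
E
```

```text
654 ((436.678466796875, 135.38900756835938), 22.90262222290039)
[436.88601424 136.78679588  52.        ]
t 29.1 tcp [429.6 133.2 159.7] q6 1 width 0.0910 turn [-0.   0.  -0.2] then shift mm [ 1.6  8.  74.7]
```

Call:
arm_command --pt "0 0 0 0 0.004 0.01 0" --pt "0 0 0 0 0.003 0.02 0" --pt "0 0 0 0 0 0.025 0" --pt "0 0 0 0 0 0.025 0" --pt "0 0 0 0 0 0.02 0" --pt "0 0 0 0 0 0.015 0" --pt "0 0 0 0 0 0.008 0" --pt "0 0 0 0 0 0.002 0" --pt "0 0 0 0 0 0 0" --pt "0 0 0 0 0 0 0" --pt "0 0 0 0 0 0 0"

```text
time_s: 30.0
tool_pos: [0.4369, 0.136, 0.0358]
tcp_rot: [[-0.257, 0.966, 0.002], [0.966, 0.257, 0.001], [0.0, 0.002, -1.0]]
ft_force: [1.0, -0.3, 0.3]
width: 0.091
grip_force: 0.0
```

```bash
python3 go.py 436.7 135.4 35 15
```

```text
t 30.0 tcp [436.9 136.   35.8] q6 1 width 0.0910 turn [ 0.1 -0.  -0.1] then shift mm [-0.5 -0.3  0.8]
```

Call:
arm_command --pt "0 0 0 0 0 0 1" --pt "0 0 0 0 0 0 1" --pt "0 0 0 0 0 0 1" --pt "0 0 0 0 0 0 1" --pt "0 0 0 0 0 0 1" --pt "0 0 0 0 0 0 1" --pt "0 0 0 0 0 0 1" --pt "0 0 0 0 0 0 1" --pt "0 0 0 0 0 0 1" --pt "0 0 0 0 0 0 1" --pt "0 0 0 0 0 0 1" --pt "0 0 0 0 0 0 1"

```text
time_s: 31.0
tool_pos: [0.4362, 0.1359, 0.035]
tcp_rot: [[-0.257, 0.966, 0.0], [0.966, 0.257, 0.0], [0.0, 0.001, -1.0]]
ft_force: [0.7, -0.7, 1.0]
width: 0.0451
grip_force: 30.0
```

Call:
arm_command --pt "0 0 0 0 0 -0.01 1" --pt "0 0 0 0 0 -0.02 1" --pt "0 0 0 0 0 -0.025 1" --pt "0 0 0 0 0 -0.025 1" --pt "0 0 0 0 0 -0.025 1" --pt "0 0 0 0 0 -0.025 1" --pt "0 0 0 0 0 -0.015 1" --pt "0 0 0 0 0 0 1" --pt "0 0 0 0 0 0 1"

```text
time_s: 31.75
tool_pos: [0.4357, 0.1358, 0.1798]
tcp_rot: [[-0.257, 0.966, 0.0], [0.966, 0.257, 0.0], [0.0, 0.0, -1.0]]
ft_force: [-0.4, -0.1, -2.2]
width: 0.0447
grip_force: 30.0
```

```bash
python3 go.py 624 -259 175 -20
```

```text
t 31.8 tcp [435.7 135.8 179.8] q6 1 width 0.0447 turn [ 0.  -0.  34.9] then shift mm [-306.6  311.9    4.8]
```

Call:
arm_command --pt "0 0 5.8 0 0 0 1" --pt "0 0 5.8 0 0 0 1" --pt "0 0 5.8 0 0 0 1" --pt "0 0 5.8 0 0 0 1" --pt "0 0 5.8 0 0 0 1" --pt "0 0 5.9 0 0 0 1" --pt "0 0 0 -0.01 0.01 0 1" --pt "0 0 0 -0.02 0.02 0 1" --pt "0 0 0 -0.022 0.022 0 1" --pt "0 0 0 -0.022 0.022 0 1" --pt "0 0 0 -0.022 0.022 0 1" --pt "0 0 0 -0.022 0.022 0 1"

```text
time_s: 32.75
tool_pos: [0.5055, -0.0167, 0.1776]
tcp_rot: [[0.342, 0.94, -0.005], [0.94, -0.342, 0.0], [-0.001, -0.005, -1.0]]
ft_force: [0.5, 1.0, -2.1]
width: 0.0447
grip_force: 30.0
```

Call:
arm_command --pt "0 0 0 -0.022 0.022 0 1" --pt "0 0 0 -0.022 0.022 0 1" --pt "0 0 0 -0.022 0.022 0 1" --pt "0 0 0 -0.022 0.022 0 1" --pt "0 0 0 -0.022 0.022 0 1" --pt "0 0 0 -0.022 0.024 0 1" --pt "0 0 0 -0.022 0.024 0 1" --pt "0 0 0 -0.02 0.02 0 1" --pt "0 0 0 -0.01 0.012 0 1" --pt "0 0 0 -0.004 0.004 0 1" --pt "0 0 0 0 0 0 1" --pt "0 0 0 0 0 0 1"

```text
time_s: 33.75
tool_pos: [0.6235, -0.2574, 0.1781]
tcp_rot: [[0.342, 0.94, -0.003], [0.94, -0.342, 0.002], [0.001, -0.004, -1.0]]
ft_force: [-0.6, 0.3, -1.9]
width: 0.0447
grip_force: 30.0
```

```bash
python3 - <<'E'
from m import *
from go import go
w=cam('wrist'); save(w,'w6.png',None,1.3)
go(624,-259,100,-20)
W=cloud(w); m=(W[...,2]>.041)&(W[...,2]<.051)&(np.hypot(W[...,0]-.624,W[...,1]+.259)<.055)
q=(W[m][:,:2]*1000).astype(np.float32); print(len(q),cv2.minEnclosingCircle(q))
E
```

```text
t 33.8 tcp [ 623.6 -257.1  178.8] q6 -3 width 0.0449 turn [-0.2 -0.   0. ] then shift mm [-1.7  1.  78.8]
529 ((623.9878540039062, -261.1684875488281), 33.81975173950195)
```

View pics/w6.png

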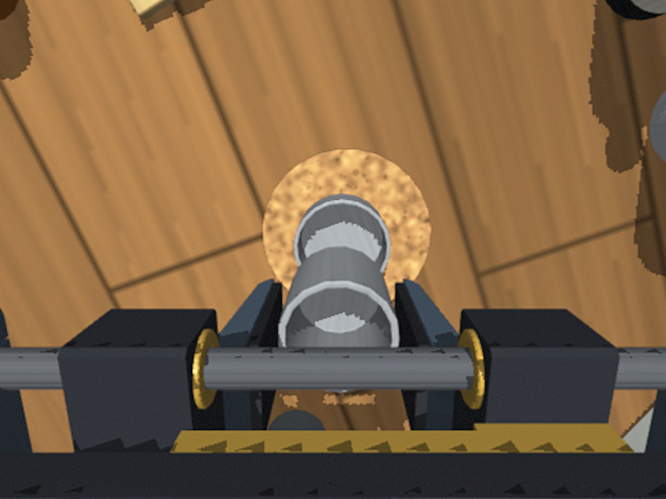

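The narrow cup is held upright and centred in the fingers (338,315). The wide cup's fitted rim circle has radius 33.8 mm, centred at (624,−261). I'm aligning and stopping above the rim.

Call:
arm_command --pt "0 0 0 -0.002 0.001 0.01 1" --pt "0 0 0 -0.001 0 0.02 1" --pt "0 0 0 0 0 0.02 1" --pt "0 0 0 0 0 0.02 1" --pt "0 0 0 0 0 0.015 1" --pt "0 0 0 0 0 0.005 1" --pt "0 0 0 0 0 0 1" --pt "0 0 0 0 0 0 1" --pt "0 0 0 0 0 0 1"

```text
time_s: 34.55
tool_pos: [0.6253, -0.2616, 0.0913]
tcp_rot: [[0.342, 0.94, 0.002], [0.94, -0.342, -0.001], [-0.0, 0.003, -1.0]]
ft_force: [0.4, 0.2, -0.6]
width: 0.0448
grip_force: 30.0
```

```bash
python3 go.py 624 -261 51.5 -20
```

```text
t 34.5 tcp [ 625.3 -261.6   91.3] q6 -4 width 0.0448 turn [0.1 0.  0. ] then shift mm [ 0.1 -1.4 39.8]
```

Call:
arm_command --pt "0 0 0 0 -0.001 0.005 1" --pt "0 0 0 0 0 0.008 1" --pt "0 0 0 0 0 0.008 1" --pt "0 0 0 0 0 0.008 1" --pt "0 0 0 0 0 0.005 1" --pt "0 0 0 0 0 0.003 1" --pt "0 0 0 0 0 0.001 1" --pt "0 0 0 0 0 0.001 1" --pt "0 0 0 0 0 0 1" --pt "0 0 0 0 0 0 1"

```text
time_s: 35.38
tool_pos: [0.6239, -0.2614, 0.0512]
tcp_rot: [[0.342, 0.94, 0.001], [0.94, -0.342, -0.0], [0.0, 0.001, -1.0]]
ft_force: [0.4, 1.2, -1.1]
width: 0.0451
grip_force: 30.0
```

Call:
arm_command --pt "0 0 0 0 0 0.0005 1" --pt "0 0 0 0 0 0 1" --pt "0 0 0 0 0 0 0.4" --pt "0 0 0 0 0 0 0.3" --pt "0 0 0 0 0 0 0" --pt "0 0 0 0 0 0 0" --pt "0 0 0 0 0 0 0" --pt "0 0 0 0 0 0 0" --pt "0 0 0 0 0 -0.01 0" --pt "0 0 0 0 0 -0.02 0" --pt "0 0 0 0 0 -0.03 0" --pt "0 0 0 0 0 -0.03 0"

```text
time_s: 36.38
tool_pos: [0.623, -0.261, 0.1414]
tcp_rot: [[0.342, 0.94, -0.002], [0.94, -0.342, 0.001], [0.0, -0.002, -1.0]]
ft_force: [-0.3, -0.0, 0.1]
width: 0.0913
grip_force: 0.0
```

Call:
arm_command --pt "0 0 0 0 0 -0.025 0" --pt "0 0 0 0 0 -0.015 0" --pt "0 0 0 0 0 0 0" --pt "0 0 0 0 0 0 0"

```text
time_s: 36.72
tool_pos: [0.6238, -0.2614, 0.1816]
tcp_rot: [[0.342, 0.94, 0.002], [0.94, -0.342, -0.001], [-0.0, 0.002, -1.0]]
ft_force: [-0.3, 0.6, -1.5]
width: 0.091
grip_force: 0.0
```

```bash
python3 - <<'E'
from m import *
from go import go
w=cam('wrist'); save(w,'w7.png',(150,100,400,290),3)
W=cloud(w)
for lo,hi in [(.041,.05),(.062,.074)]:
    m=(W[...,2]>lo)&(W[...,2]<hi)&(np.hypot(W[...,0]-.624,W[...,1]+.261)<.045)
    q=(W[m][:,:2]*1000).astype(np.float32); print(len(q),cv2.minEnclosingCircle(q),W[m][:,2].mean())
c=load('top'); go(428.8,-297.9,165,-60)
E
```

```text
1018 ((623.8191528320312, -261.335693359375), 33.947471618652344) 0.04519780446882523
662 ((623.6589965820312, -261.7907409667969), 23.001386642456055) 0.06681106940061389
t 36.8 tcp [ 623.1 -261.   179.9] q6 -4 width 0.0909 turn [-0.1  0.  40. ] then shift mm [-186.7  -65.2   14.9]
```

View pics/w7.png

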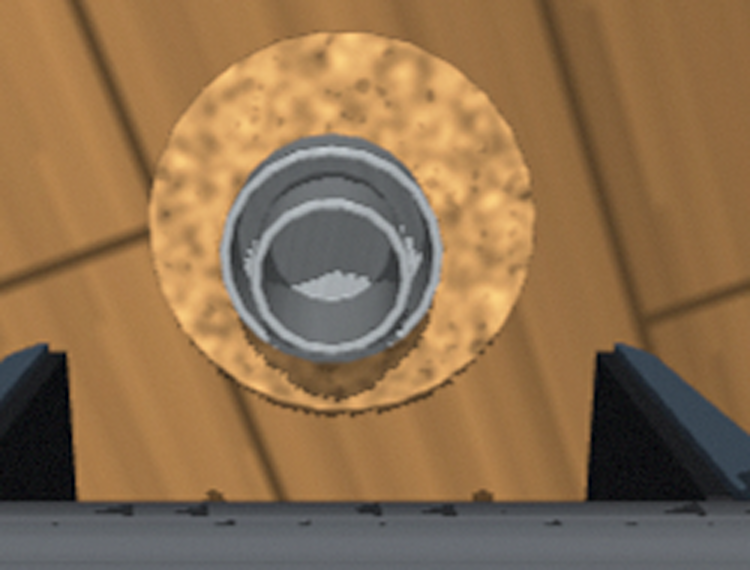

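The narrow cup stands concentric inside the wide cup (rims at (333,275) and (331,250)). Next is the adaptor, keeping yaw near −35°.

```bash
python3 go.py 428.8 -297.9 165 -35
```

```text
t 36.8 tcp [ 623.1 -261.   179.9] q6 -4 width 0.0909 turn [-0.1  0.  15. ] then shift mm [-141.7 -138.    14.9]
```

Call:
arm_command --pt "0 0 5 0 0 0 0" --pt "0 0 5 0 0 0 0" --pt "0 0 5 0 0 0 0" --pt "0 0 0 -0.015 -0.015 0 0" --pt "0 0 0 -0.022 -0.022 0 0" --pt "0 0 0 -0.022 -0.022 0 0" --pt "0 0 0 -0.022 -0.022 0 0" --pt "0 0 0 -0.022 -0.022 0 0" --pt "0 0 0 -0.02 -0.018 0 0" --pt "0 0 0 -0.014 -0.013 0 0" --pt "0 0 0 -0.005 -0.004 0 0" --pt "0 0 0 0 0 0 0"

```text
time_s: 37.77
tool_pos: [0.4274, -0.2982, 0.1794]
tcp_rot: [[0.575, 0.818, -0.002], [0.818, -0.575, 0.002], [0.0, -0.003, -1.0]]
ft_force: [0.4, 0.1, -0.4]
width: 0.0911
grip_force: 0.0
```

```bash
python3 - <<'E'
from m import *
from go import go
w=cam('wrist'); save(w,'w8.png',None,1.3)
W=cloud(w)
m=(W[...,2]>.073)&(W[...,2]<.085)&(np.hypot(W[...,0]-.429,W[...,1]+.298)<.035)
q=(W[m][:,:2]*1000).astype(np.float32); p,r=cv2.minEnclosingCircle(q);print(len(q),p,r)
go(p[0],p[1],55,-35)
E
```

```text
473 (431.65277099609375, -299.67034912109375) 10.068683624267578
t 37.8 tcp [ 428.9 -298.3  179.6] q6 -1 width 0.0914 turn [-0.1 -0.  -0.1] then shift mm [  0.5   3.1 124.6]
```

View pics/w8.png

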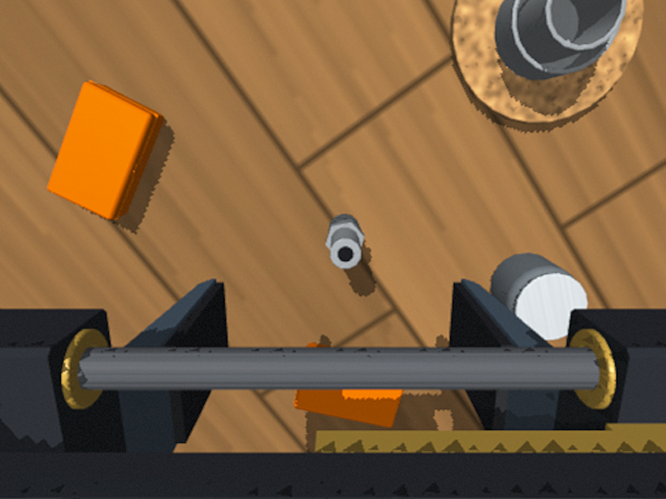

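The adaptor stands upright at (345,253) and the fingers straddle it. The grease can at (545,300) is clear of them.

Call:
arm_command --pt "0 0 0 0 0.002 0.015 0" --pt "0 0 0 0 0.001 0.02 0" --pt "0 0 0 0 0 0.025 0" --pt "0 0 0 0 0 0.025 0" --pt "0 0 0 0 0 0.02 0" --pt "0 0 0 0 0 0.012 0" --pt "0 0 0 0 0 0.006 0" --pt "0 0 0 0 0 0.002 0" --pt "0 0 0 0 0 0 0" --pt "0 0 0 0 0 0 0" --pt "0 0 0 0 0 0 0"

```text
time_s: 38.73
tool_pos: [0.4323, -0.3005, 0.0563]
tcp_rot: [[0.573, 0.819, 0.002], [0.819, -0.573, -0.001], [0.0, 0.002, -1.0]]
ft_force: [-0.8, 0.4, 0.1]
width: 0.0914
grip_force: 0.0
```

Call:
arm_command --pt "0 0 0 0 0 0 1" --pt "0 0 0 0 0 0 1" --pt "0 0 0 0 0 0 1" --pt "0 0 0 0 0 0 1" --pt "0 0 0 0 0 0 1" --pt "0 0 0 0 0 0 1" --pt "0 0 0 0 0 0 1" --pt "0 0 0 0 0 0 1" --pt "0 0 0 0 0 0 1" --pt "0 0 0 0 0 0 1" --pt "0 0 0 0 0 0 1" --pt "0 0 0 0 0 0 1"

```text
time_s: 39.73
tool_pos: [0.4315, -0.3001, 0.0554]
tcp_rot: [[0.574, 0.819, -0.0], [0.819, -0.574, 0.0], [0.0, -0.0, -1.0]]
ft_force: [0.3, -0.6, -0.0]
width: 0.0191
grip_force: 30.0
```

Call:
arm_command --pt "0 0 0 0 0 0 1" --pt "0 0 0 0 0 0 1" --pt "0 0 0 0 0 0 1" --pt "0 0 0 0 0 -0.01 1" --pt "0 0 0 0 0 -0.02 1" --pt "0 0 0 0 0 -0.025 1" --pt "0 0 0 0 0 -0.025 1" --pt "0 0 0 0 0 -0.025 1" --pt "0 0 0 0 0 -0.025 1" --pt "0 0 0 0 0 -0.015 1" --pt "0 0 0 0 0 0 1" --pt "0 0 0 0 0 0 1"

```text
time_s: 40.73
tool_pos: [0.4316, -0.3002, 0.2011]
tcp_rot: [[0.573, 0.819, 0.001], [0.819, -0.573, -0.001], [0.0, 0.002, -1.0]]
ft_force: [0.1, 0.3, -1.1]
width: 0.0192
grip_force: 30.0
```

```bash
python3 go.py 623.7 -261.7 180 -20
```

```text
t 40.7 tcp [ 431.6 -300.2  201.1] q6 -1 width 0.0192 turn [  0.1   0.  -15. ] then shift mm [101.9 167.4  21.1]
```

Call:
arm_command --pt "0 0 -5 0 0 0 1" --pt "0 0 -5 0 0 0 1" --pt "0 0 -5 0 0 0 1" --pt "0 0 0 0.01 0.015 0 1" --pt "0 0 0 0.016 0.025 0 1" --pt "0 0 0 0.016 0.028 0 1" --pt "0 0 0 0.016 0.028 0 1" --pt "0 0 0 0.016 0.028 0 1" --pt "0 0 0 0.014 0.022 0 1" --pt "0 0 0 0.01 0.014 0 1" --pt "0 0 0 0.004 0.007 0 1" --pt "0 0 0 0 0 0 1"

```text
time_s: 41.73
tool_pos: [0.6238, -0.2605, 0.1978]
tcp_rot: [[0.341, 0.94, -0.003], [0.94, -0.341, 0.002], [0.0, -0.003, -1.0]]
ft_force: [-0.2, 0.5, -0.8]
width: 0.0195
grip_force: 30.0
```

Call:
arm_command --pt "0 0 0 0 0 0.01 1" --pt "0 0 0 0 0 0.015 1" --pt "0 0 0 0 0 0.015 1" --pt "0 0 0 0 0 0.01 1" --pt "0 0 0 0 0 0.005 1" --pt "0 0 0 0 0 0 1" --pt "0 0 0 0 0 0 1" --pt "0 0 0 0 0 0 1"

```text
time_s: 42.4
tool_pos: [0.6236, -0.2617, 0.1464]
tcp_rot: [[0.342, 0.94, 0.002], [0.94, -0.342, -0.001], [-0.0, 0.002, -1.0]]
ft_force: [-0.5, -0.8, -2.3]
width: 0.0193
grip_force: 30.0
```

```bash
python3 - <<'E'
from m import *
from go import go
w=cam('wrist'); save(w,'w9.png',(100,100,420,340),2.4)
W=cloud(w)
m=(W[...,2]>.062)&(W[...,2]<.072)&(np.hypot(W[...,0]-.624,W[...,1]+.261)<.035)
q=(W[m][:,:2]*1000).astype(np.float32); print(len(q),cv2.minEnclosingCircle(q))
go(623.7,-261.7,76,-20)
E
```

```text
540 ((623.9149169921875, -261.036865234375), 22.85293197631836)
t 42.5 tcp [ 623.7 -261.7  146.5] q6 -4 width 0.0191 turn [ 0.1  0.  -0. ] then shift mm [-0.   0.  70.5]
```

View pics/w9.png

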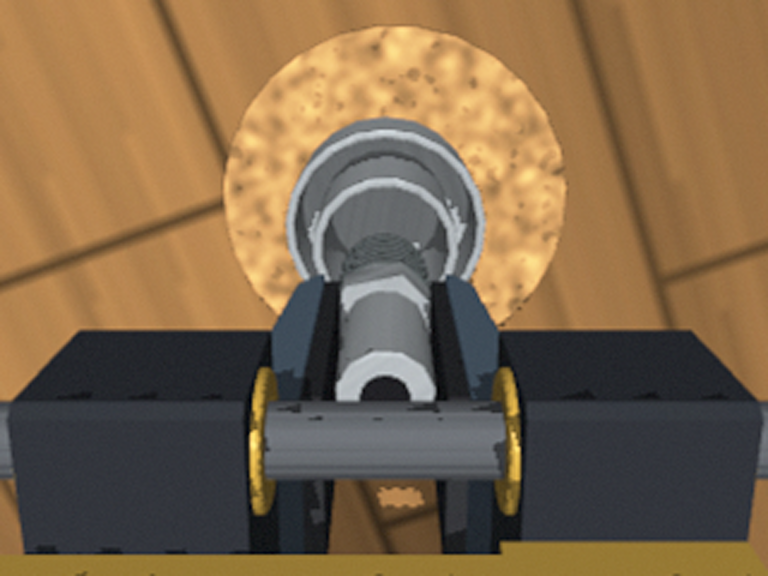

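The adaptor is upright in the fingers at (386,330) and lined up with the narrow cup's rim at (386,240), so I'm lowering it.

Call:
arm_command --pt "0 0 0 0 0 0.008 1" --pt "0 0 0 0 0 0.01 1" --pt "0 0 0 0 0 0.01 1" --pt "0 0 0 0 0 0.01 1" --pt "0 0 0 0 0 0.01 1" --pt "0 0 0 0 0 0.01 1" --pt "0 0 0 0 0 0.006 1" --pt "0 0 0 0 0 0.003 1" --pt "0 0 0 0 0 0.001 1" --pt "0 0 0 0 0 0 1" --pt "0 0 0 0 0 0 1"

```text
time_s: 43.37
tool_pos: [0.6237, -0.2615, 0.0779]
tcp_rot: [[0.342, 0.94, 0.001], [0.94, -0.342, -0.0], [0.0, 0.001, -1.0]]
ft_force: [0.6, 1.0, -2.2]
width: 0.0193
grip_force: 30.0
```

```bash
python3 go.py 623.7 -261.7 75.4 -20
```

```text
t 43.4 tcp [ 623.7 -261.5   77.9] q6 -4 width 0.0193 turn [ 0.1 -0.   0. ] then shift mm [-0.2  0.   2.5]
```

Call:
arm_command --pt "0 0 0 0 0 0.001 1" --pt "0 0 0 0 0 0.001 1" --pt "0 0 0 0 0 0 1" --pt "0 0 0 0 0 0 1" --pt "0 0 0 0 0 0 0.7" --pt "0 0 0 0 0 0 0.5" --pt "0 0 0 0 0 0 0.4" --pt "0 0 0 0 0 0 0.3" --pt "0 0 0 0 0 0 0.2" --pt "0 0 0 0 0 0 0.2" --pt "0 0 0 0 0 0 0.2" --pt "0 0 0 0 0 0 0.2"

```text
time_s: 44.37
tool_pos: [0.6233, -0.2614, 0.0755]
tcp_rot: [[0.342, 0.94, 0.0], [0.94, -0.342, 0.0], [0.0, 0.0, -1.0]]
ft_force: [-0.0, 0.5, 0.3]
width: 0.0697
grip_force: 0.0
```

Call:
arm_command --pt "0 0 0 0 0 -0.01 0.2" --pt "0 0 0 0 0 -0.02 0.2" --pt "0 0 0 0 0 -0.03 0.2" --pt "0 0 0 0 0 -0.03 0.2" --pt "0 0 0 0 0 -0.02 0.2" --pt "0 0 0 0 0 -0.01 0.2" --pt "0 0 0 0 0 0 0.2" --pt "0 0 0 0 0 0 0.2" --pt "0 0 0 0 0 0 0.2" --pt "0 0 0 0 0 0 0.2"

```text
time_s: 45.2
tool_pos: [0.6224, -0.261, 0.1933]
tcp_rot: [[0.342, 0.94, -0.003], [0.94, -0.342, 0.002], [0.0, -0.004, -1.0]]
ft_force: [0.2, 0.6, -0.1]
width: 0.0731
grip_force: 0.0
```

```bash
python3 - <<'E'
from m import *
b=cam('scene'); w=cam('wrist'); s=manip.get_state(); print(s['time_s'],s['tool_pos'],s['width'])
a=cv2.resize(b['color'][120:320,60:340],(560,400)); cc=cv2.resize(w['color'],(240,180))
im=np.zeros((400,800,3),np.uint8); im[:,:560]=a; im[:180,560:]=cc
cv2.imwrite('pics/end.png',im[:,:,::-1])
E
```

```text
45.3 [ 0.62272393 -0.26111441  0.19376107] 0.07273356139870008
```

View pics/end.png

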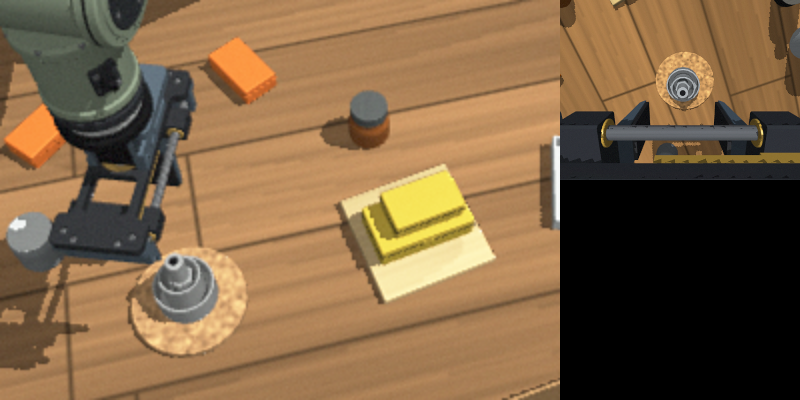

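Both piles stand as asked: the tins at (415,215), and the adaptor upright in the nested cups at (183,280). The jar (369,118) and can (33,240) are undisturbed. Handing in.

```bash
python3 -c "
from bench import manip
print(manip.finish_job())"
```

```text
the job is handed in; nothing more can be done
None
```

Job handed in at about 45 s with both piles built in order and the jar and grease can left standing; the small tin sits about 6 mm off the large tin's centre (limit 12 mm), and the hand-in returned no verdict.

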